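Close a candle sampling jar with its port plate and screw ring

ROBOT

A 7-joint arm with a two-finger parallel gripper is mounted at the origin on the work surface. World frame = base frame: x ahead of the robot, y to its left, z up, the work surface at z = 0. Lengths are in m, angles in rad, forces in N, time in s.
With the tool pointing down it reaches from about 0.35 to 0.9 m from the base axis. Payload 7.2 kg.
Tool frame: the origin (TCP) lies midway between the tips of the shut fingers; the grasp point (between the pads) lies 19 mm behind it; z points along the fingers, y is the line along which they close (so a half turn about z gives the same grasp; the last joint's range is limited). The gripper opens to 85 mm and grips with 20 to 120 N. Pads are 22 mm wide; open, the fingers measure 114 mm over their backs; the gripper's body (76 mm by 85 mm) begins 54 mm behind the grasp point. The pads swing forward as they close: fully open they stand 13 mm farther back than shut.
Start: joints at [1.083, 0.411, -0.013, 1.596, 0.006, 1.134, -0.082], TCP at [0.255, -0.571, 0.231] pointing down, gripper open.
Joint ranges: [-2.95, 2.95], [-0.29, 1.99], [-1.47, 1.44], [0.14, 2.54], [-1.03, 4.17], [0.13, 1.85], [-2.86, 2.86]. Speed limits (rad/s): [2.39, 2.39, 3.01, 3.01, 3.14, 3.14, 3.14].

INTERFACE

Orientations are given as a rotation vector (axis times angle).
In Python, from bench import env gives the robot as it stands.
- The arm moves only by the shell command python3 -m jog 'ROWS'. ROWS is text: rows parted by semicolons, each of 7 numbers parted by spaces: the turn, a rotation vector about the tool's x, y, z in rad, then the shift along the tool's x, y, z in m, then the opening in per cent of the stroke, from 0 (shut) to 100 (fully open). A call has exactly 5 rows; each row is the pose to reach, as a shift and turn from the pose commanded when the call began, along the tool's axes at that moment; what a row does not reach only later rows make up. A row lasts 1/12 s, in which the tool goes at most 41.7 mm and 7.16 degrees, less where a joint would pass 70% of its speed; a pose out of reach is approached as far as the arm can. A call with a gripper value outside its range is refused whole. The fingers move at their own pace and stop on an object; the grip force is fixed at half the most. Time passes only in rows, so rows that repeat a pose let the fingers close, or fill a call up. It gives the time, the measured TCP pose, the force, the opening and the grip force at its end, in the units of the state.
- env.observe(): the state, without advancing time (a new reading comes with each control period).
- env.grab_frame(name): name is "scene" or "top" or "wrist"; returns a dict with "image" (480x640x3 uint8, red, green, blue), "mtx" (3x3 intrinsics, pixels), "R" (3x3) and "t" (3): a world point X has camera coordinates R X + t. Camera axes: x right, y down, z forward; pixel columns grow to the right and rows downward; lengths in m; the calibration is good to about 2 mm. A picture is of the moment at which its call begins. There is no depth.
- env.finish_job(): hands the job in; it is judged then, once.
The state is a dict: "clock": time; "q": joint angles; "qd": joint speeds; "tau": joint torques, N m; "eef_pos": TCP position; "tcp_rot": TCP orientation; "ft_force": force on the tool from outside, world axes, zero at the start; "torque": the same for the moment, N m; "gripper_width": finger opening in m; "finger_force": force on a finger pad.
Only numpy, scipy, OpenCV 4.12 (cv2) and the standard library are available. Lean on these libraries where they do the work, as an engineer would, in place of code of your own. Each camera call takes 0.05 s, during which the arm holds its last target. There are 200 camera calls.

TASK

Close the clamped candle jar for headspace sampling: set the steel port plate into the jar's mouth, fully down and flat on the rim, then put the large aluminium ring over it and screw it clockwise until it is hand-tight and clamps the plate. The jar is glass, so feel your way and neither press hard nor over-tighten; leave the other things where they stand, and let go at the end.

Things in the scene. Friction and masses are not known exactly. Their poses are not given: they have to be found in the camera images.
- jar: clear straight-sided glass jar, 64 mm in diameter, 84 mm high, red wax inside, held fast upright in the vise. Origin: centre of its underside, z up. Rim at z = 84 mm, mouth bore 38 mm wide, neck 45 mm outside and 18 mm high above the shoulder.
- mouth (a point): centre of the jar's rim, at the top of the neck; z up. The measured centre can be 1 to 2 mm off.
- thread (a point): point on the neck's axis, 7 mm below the rim, at mid-height of the outside thread (four starts, 53 mm over the thread, 3 to 11 mm below the rim). The thread closes clockwise seen from above, 24 mm of travel per full turn. Where it starts round the neck is not marked and must be felt.
- plate: round steel port plate, loose, right way up on a wooden board. Origin: centre of its underside, z up. Spigot 36.5 mm in diameter, 7 mm high, lowest 1.3 mm chamfered to 34 mm; flange 44 mm in diameter, z = 7 to 11 mm. The spigot fits the mouth with 0.75 mm to spare all round; flange on the rim, the origin is 7 mm below the rim. Off-centre it catches, and the rim pushes it towards the centre.
- port (a point): centre of the top of the plate's sampling port, a steel post 14 mm in diameter that stands on the flange, 11 to 29 mm above the plate's underside: hold the plate by it.
- ring: the large aluminium screw ring, 62 mm outside, 18 mm high, loose, open side down on a wooden board. Origin: centre of its underside, z up. Four lugs inside its lower edge engage the thread. It goes over plate and neck with 1.2 mm to spare all round and rests on the thread 0.5 to 7 mm above home. Turned clockwise under a push of some N it runs down; home is 10.3 mm below the rim (origin).
- ring_top (a point): centre of the 32 mm hole in the ring's top (3.7 mm thick), through which the port passes. Turning from set-down to tight takes 20 to 130 degrees. Then the turning moment rises by 0.03 to 0.08 N m per degree and the clamping force by 5 to 8 N per degree; a rise of 0.1 to 0.2 N m, 10 to 45 N of clamping, is hand-tight, and it stays so when let go. The knurled outside does not slip in the fingers.
- vise: grey bench vise, screwed down, whose two jaws, 48 mm high, hold the jar; base 200 by 100 mm. Origin: on the table under the jar's axis, x along its spindle, which ends in a T-handle 150 mm out.
- small_ring: a smaller ring, 43 mm outside and 14 mm high, not for this jar; on a board, to be left alone. Origin: centre of its underside.
- tealight: tealight, 38 mm in diameter, 16 mm high, on a board, to be left alone. Origin: centre of its underside.
- candle_a: red candle in a plain glass tumbler, 74 mm in diameter, 82 mm high, to be left alone. Origin: centre of its underside.
- candle_b: green candle in a plain glass tumbler, 74 mm in diameter, 82 mm high, to be left alone. Origin: centre of its underside.
- dropper_a: small amber dropper bottle, 25 mm in diameter, 76 mm high, between robot and jar, to be left alone. Origin: centre of its underside.
- dropper_b: a second such dropper bottle, beyond the right-hand board, to be left alone. Origin: centre of its underside.

How it is judged:
On the way:
1. the port plate sits down in the jar's mouth, flat on the rim (z of plate in the frame of jar below 0.0785 m and horizontal distance between plate and mouth below 0.003 m and angle between plate's own z axis and vertical below 0.05 rad), for 0.2 s.
At the end, for the whole second after the job is handed in: The plate sits in the mouth within 3 mm of centre, level, and less than 1.5 mm above its seat; the ring is over it within 4 mm of centre, level, less than 1.6 mm above its home, at rest, and clamps the plate with more than 4 N (all of step 1 and z of ring in the frame of jar below 0.0752 m and horizontal distance between ring and mouth below 0.004 m and angle between ring's own z axis and vertical below 0.06 rad and contact force between ring and plate above 4 N and linear speed of ring below 0.01 m/s); the robot touches nothing.
It fails at once if the plate is pressed on the glass rim with more than 50 N before the ring is there (contact force between plate and jar above 50 N and horizontal distance between ring and mouth above 0.03 m).
It fails at once if the ring is over-tightened or jammed: it presses on the glass thread or on the plate with more than 60 N (contact force between ring and jar above 60 N or contact force between ring and plate above 60 N).
It fails at once if another thing on the table is moved by more than 15 mm (distance of any of small_ring, tealight, candle_a, candle_b, dropper_a, dropper_b from where it was at the start of the episode above 0.015 m).
It also fails if it takes over 67 s, if anything falls off the work surface, if the arm or the gripper's body presses on something with over 40 N, if the wrist force passes 120 N, or if a joint passes its speed limit or range.

## Working session

There is one attempt and no reset: what is moved stays moved. The work goes in short steps, Python scripts to look and compute and a shell command to move; the robot and the scene stay as the last step left them, time stands still between calls to the robot, and variables do not carry over. Pictures are saved under pics/ and viewed, at most 10 in all, crops included, and the job is handed in when it is done.

```bash
ls; mkdir -p pics
python3 - <<'E'
from bench import env
import cv2
s=env.observe()
for k,v in s.items(): print(k,v)
for n in ["top","scene"]:
    f=env.grab_frame(n); cv2.imwrite(f"pics/{n}0.png",f["image"][:,:,::-1]); print(n,f["mtx"].tolist(),f["R"].tolist(),f["t"].tolist())
E
```

```text
pics
clock 0.0
q [ 1.08280214  0.41188491 -0.01272487  1.59709118  0.00557516  1.13429816
 -0.08220285]
qd [ 0.00064255 -0.00048007 -0.00031189  0.00100663  0.00075188 -0.00147988
 -0.00078473]
tau [ 1.06082978e-04 -6.00626493e+01  6.81823287e-01 -2.99409950e+01
  1.37401937e-02  1.08364414e-02 -1.61340466e-05]
eef_pos [ 0.25449479 -0.57026863  0.23044304]
tcp_rot [-3.07108008e+00 -6.54284507e-01  6.75561360e-04]
ft_force [-0.55095834  0.25083203 -0.16929723]
torque [ 0.01248119 -0.02246049  0.02642489]
finger_force 0.0
gripper_width 0.08521410721316174
top [[517.7873234695653, 0.0, 328.76658970348996], [0.0, 517.7873234695653, 241.7294854588544], [0.0, 0.0, 1.0]] [[-0.006381443824712921, -0.9999406567499671, -0.00882950469486038], [-0.9809952052805212, 0.007972398381487278, -0.19386812033099965], [0.1939270078956, 0.007424543251364898, -0.980987865249193]] [0.018594260897716916, 0.5717163464482755, 0.9295802488343508]
scene [[452.0248452654795, 0.0, 320.39531391188785], [0.0, 452.0248452654795, 242.37905793454652], [0.0, 0.0, 1.0]] [[0.3285216884430741, 0.9443473992727831, -0.016777655057909405], [0.7330155127420813, -0.26612470243910674, -0.6259919335192431], [-0.5956188028445504, 0.19335364552660306, -0.7796490296662963]] [-0.20362753427750127, -0.33726746556047027, 1.1887815982817316]
```

View pics/top0.png

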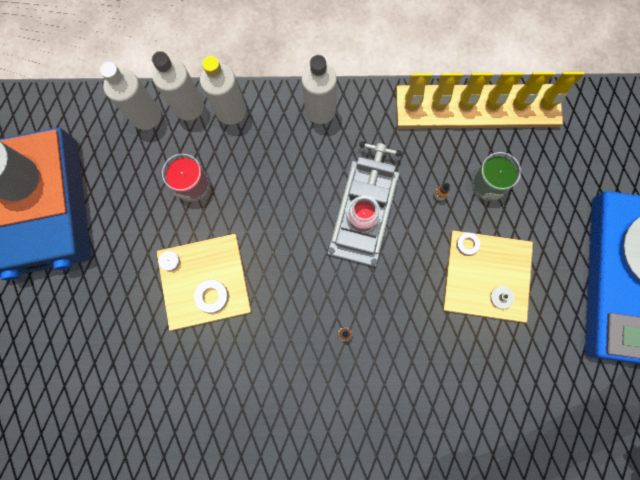

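View pics/scene0.png

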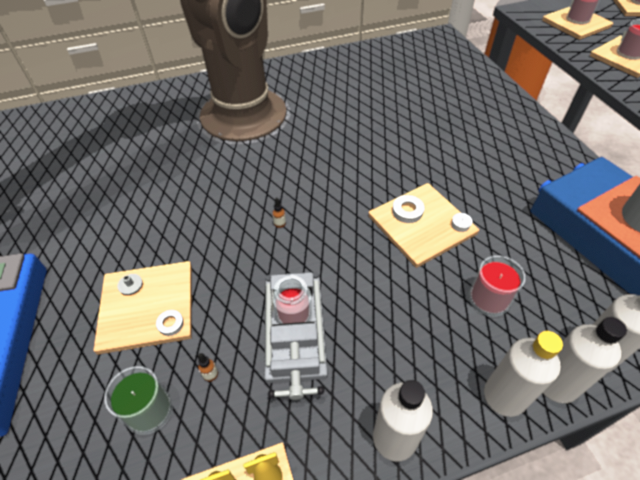

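```bash
cat > h.py <<'E'
import numpy as np, cv2
from scipy.spatial.transform import Rotation as Ro
from bench import env
def ray(f,p):
    d=f["R"].T@np.linalg.inv(f["mtx"])@np.array([p[0],p[1],1.]); return -f["R"].T@f["t"], d/np.linalg.norm(d)
def onz(f,p,z):
    c,d=ray(f,p); return c+d*(z-c[2])/d[2]
def tri(f1,p1,f2,p2):
    A=np.zeros((3,3));b=np.zeros(3)
    for f,p in((f1,p1),(f2,p2)):
        c,d=ray(f,p);M=np.eye(3)-np.outer(d,d);A+=M;b+=M@c
    return np.linalg.solve(A,b)
def proj(f,X):
    c=f["R"]@np.array(X)+f["t"]; return (f["mtx"]@c/c[2])[:2]
def blobs(f,roi,fn,inv=False,amin=15):
    x0,y0,x1,y1=roi; im=cv2.cvtColor(f["image"][y0:y1,x0:x1],cv2.COLOR_RGB2HSV)
    m=fn(im[...,0].astype(int),im[...,1].astype(int),im[...,2].astype(int)).astype(np.uint8)
    cs,h=cv2.findContours(m,cv2.RETR_CCOMP,cv2.CHAIN_APPROX_NONE); out=[]
    for c,hh in zip(cs,h[0] if h is not None else []):
        if len(c)>=5 and cv2.contourArea(c)>=amin:
            e=cv2.fitEllipse(c); out.append((round(e[0][0]+x0,1),round(e[0][1]+y0,1),round(e[1][0],1),round(e[1][1],1),"hole" if hh[3]>=0 else "out"))
    return out
E
python3 - <<'E'
from h import *
T=env.grab_frame("top");S=env.grab_frame("scene")
W=lambda h,s,v:(s<70)&(v>110)
for n,f,r in[("ringT",T,(185,272,238,322)),("ringS",S,(385,190,430,228)),("plateT",T,(485,280,522,316)),("plateS",S,(112,268,150,298))]:
    print(n,blobs(f,r,W))
R=lambda h,s,v:((h<8)|(h>172))&(s>120)&(v>90)
print("jar",blobs(T,(340,190,390,240),R),blobs(S,(265,270,320,325),R))
w=lambda h,s,v:(h>8)&(h<30)&(s>60)&(v>120)
print(blobs(T,(150,225,260,335),w,amin=500),blobs(S,(365,180,480,265),w,amin=500))
def crop(f,r,k=8):
    return cv2.resize(f["image"][r[1]:r[3],r[0]:r[2],::-1],(300,300),interpolation=cv2.INTER_CUBIC)
a=[crop(T,(181,266,241,326)),crop(T,(480,272,525,317)),crop(T,(339,187,389,237)),crop(S,(385,185,430,230)),crop(S,(108,262,153,307)),crop(S,(262,265,322,325))]
o=np.vstack([np.hstack(a[:3]),np.hstack(a[3:])]); cv2.imwrite("pics/c1.png",cv2.resize(o,(780,520)))
E
```

```text
ringT [(233.5, 319.1, 4.8, 9.2, 'out'), (210.3, 295.7, 32.8, 34.0, 'out'), (210.0, 295.5, 15.7, 16.9, 'hole')]
ringS [(422.6, 223.5, 4.1, 18.7, 'out'), (426.3, 215.0, 3.2, 7.6, 'out'), (408.1, 205.5, 31.0, 39.5, 'out'), (408.4, 206.4, 9.1, 14.3, 'hole')]
plateT [(502.3, 297.0, 22.0, 23.1, 'out')]
plateS [(129.1, 283.2, 19.9, 26.3, 'out'), (129.0, 282.0, 5.8, 8.1, 'hole')]
jar [(364.1, 209.4, 16.3, 18.4, 'out')] [(290.5, 292.6, 7.8, 19.3, 'out')]
[(203.5, 282.1, 92.6, 98.3, 'out'), (207.0, 295.3, 32.9, 46.7, 'hole')] [(423.2, 224.6, 69.1, 91.5, 'out')]
```

View pics/c1.png

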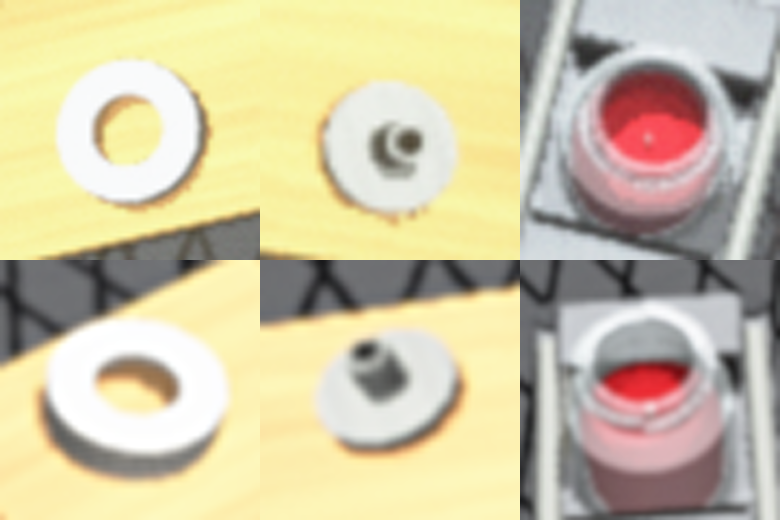

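The crops show the ring (top ≈(210.5,296.2), scene ≈(408.5,206.8)), the plate with its port (port top ≈(505.4,296.2) / (126.3,277.9)) and the jar's rim (≈(365,209.7) / (291.8,288)).

Run:
```python
from h import *
T=env.grab_frame("top");S=env.grab_frame("scene")
for n,a,b in[("ring_top",(210.3,296),(408.4,206.8)),("flange",(502.6,297.3),(130.3,284)),("port",(505.4,296.2),(126.3,277.9)),("rim",(365,209.7),(291.8,288)),("board L corner",(249,313),(419,260))]:
    X=tri(T,a,S,b); print(n,X.round(4),(proj(T,X)-a).round(1),(proj(S,X)-b).round(1))
w=env.grab_frame("wrist"); s=env.observe(); Rt=Ro.from_rotvec(s["tcp_rot"]).as_matrix()
c=-w["R"].T@w["t"]; print("cam in tool",Rt.T@(c-s["eef_pos"]),"\n",(w["R"]@Rt).round(3),"\n tool",Rt.round(3),s["clock"], w["mtx"][0])
```

```text
ring_top [0.4729 0.2433 0.0286] [-0.2 -0.1] [-0.2  0. ]
flange [ 0.467  -0.3184  0.0208] [-0.5 -0. ] [-0.6  0. ]
port [ 0.4673 -0.318   0.041 ] [-0.1 -0. ] [-0.2  0. ]
rim [ 0.6242 -0.0511  0.0954] [-1.1 -0.2] [-1.3  0.1]
board L corner [ 0.4725  0.2435 -0.158 ] [-19.8  -9.4] [-21.3   0.5]
cam in tool [ 0.06846396  0.00062372 -0.14245804] 
 [[ 0.     1.    -0.001]
 [-0.962 -0.    -0.273]
 [-0.273  0.001  0.962]] 
 tool [[ 0.913  0.408 -0.   ]
 [ 0.408 -0.913  0.   ]
 [-0.    -0.    -1.   ]] 0.35 [419.76641116   0.         323.7040662 ]
```

```bash
cat >> h.py <<'E'
def delta(P,yaw=None):
    s=env.observe(); Rt=Ro.from_rotvec(s["tcp_rot"])
    d=Rt.inv().apply(np.array(P)-s["eef_pos"]); ty=Rt.as_matrix()[:,0]; y0=np.arctan2(ty[1],ty[0])
    print("clock",round(s["clock"],2),"shift",d.round(4),"yaw",round(y0,4),"q7",s["q"][6].round(3),"tiltvec",Rt.as_matrix()[:,2].round(4),"F",np.round(s["ft_force"],2),"M",np.round(s["torque"],3),"w",round(s["gripper_width"],4),"pos",s["eef_pos"].round(4))
E
python3 -m jog '0 0 0.12 0.04 -0.018 0.01 45;0 0 0.24 0.078 -0.036 0.02 45;0 0 0.36 0.115 -0.055 0.025 45;0 0 0.42 0.15 -0.072 0.03 45;0 0 0.42 0.178 -0.086 0.036 45'
python3 -m jog '0 0 0 0.027 -0.031 0.01 45;0 0 0 0.053 -0.062 0.02 45;0 0 0 0.075 -0.09 0.024 45;0 0 0 0.085 -0.101 0.024 45;0 0 0 0.085 -0.101 0.024 45'
python3 - <<'E'
from h import *
delta((0.467,-0.318,0.17))
f=env.grab_frame("wrist"); cv2.imwrite("pics/w1.png",f["image"][:,:,::-1])
print(proj(f,(0.467,-0.318,0.04)),proj(f,(0.467,-0.318,0.022)))
E
```

```text
clock: 0.77
eef_pos: [0.3842, -0.4171, 0.1953]
tcp_rot: [-3.141, 0.005, -0.001]
ft_force: [1.2, -0.2, 0.1]
gripper_width: 0.0384
finger_force: 0.0
clock: 1.18
eef_pos: [0.4706, -0.3139, 0.171]
tcp_rot: [-3.139, -0.011, -0.002]
ft_force: [0.4, -0.0, -0.1]
gripper_width: 0.0385
finger_force: 0.0
clock 1.18 shift [-0.0036  0.0041  0.001 ] yaw 0.0071 q7 -1.081 tiltvec [ 0.001   0.0021 -1.    ] F [ 0.39 -0.04 -0.08] M [0.019 0.003 0.009] w 0.0385 pos [ 0.4706 -0.3139  0.171 ]
[328.39943274 241.01202257] [328.13782081 234.5875304 ]
```

View pics/w1.png

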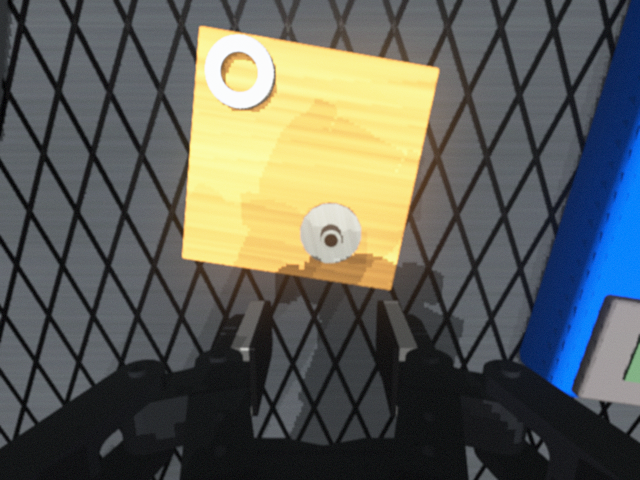

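The plate's flange centre is at (331,232) and port top at (331,239), about 2.5 px right of and 2 px above my prediction: port ≈ (0.4684, -0.3197). Descending.

```bash
python3 -m jog '0 0 0.004 -0.002 0.005 0.035 45;0 0 0.007 -0.002 0.0055 0.07 45;0 0 0.007 -0.002 0.0055 0.095 45;0 0 0.007 -0.002 0.0055 0.105 45;0 0 0.007 -0.002 0.0055 0.105 45'
python3 - <<'E'
from h import *
delta((0.4684,-0.3197,0.0255))
f=env.grab_frame("wrist"); im=f["image"]
D=lambda h,s,v:(v<70)
G=lambda h,s,v:(s<60)&(v>120)
p=proj(f,(0.4684,-0.3197,0.04)); print(p)
x,y=map(int,p); r=(x-60,y-60,x+60,y+60)
print(blobs(f,r,D),blobs(f,r,G))
cv2.imwrite("pics/w2.png",im[max(y-150,0):y+150,x-200:x+200,::-1])
E
```

```text
clock: 1.65
eef_pos: [0.4629, -0.3246, 0.0641]
tcp_rot: [-3.14, 0.014, 0.007]
ft_force: [0.2, -1.1, 0.3]
gripper_width: 0.0383
finger_force: 0.0
clock 1.65 shift [ 0.0056 -0.0049  0.0386] yaw -0.009 q7 -1.085 tiltvec [-0.0042  0.0017 -1.    ] F [ 0.23 -1.1   0.25] M [ 0.043  0.    -0.002] w 0.0383 pos [ 0.4629 -0.3246  0.0641]
[309.50788432 284.59009486]
[(291.6, 340.0, 6.1, 78.3, 'out'), (263.6, 329.1, 21.5, 47.9, 'out'), (308.2, 287.8, 18.2, 19.1, 'out')] [(307.6, 259.1, 62.4, 94.3, 'out')]
```

View pics/w2.png

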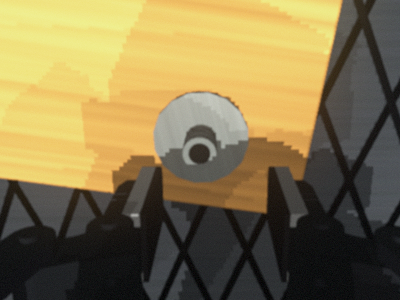

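```bash
python3 -m jog '0 0 0 0 0 0.01 45;0 0 0 0 0 0.015 45;0 0 0 0 0 0.015 45;0 0 0 0 0 0.015 45;0 0 0 0 0 0.015 45'
python3 - <<'E'
from h import *
delta((0.4676,-0.3192,0.0255))
E
```

```text
clock: 2.12
eef_pos: [0.4656, -0.3244, 0.0519]
tcp_rot: [3.141, -0.011, 0.001]
ft_force: [0.1, -0.1, -1.0]
gripper_width: 0.0386
finger_force: 0.0
clock 2.12 shift [ 0.0019 -0.0052  0.0264] yaw -0.0071 q7 -1.087 tiltvec [ 8.e-04 -5.e-04 -1.e+00] F [ 0.1  -0.08 -1.02] M [-0.007 -0.015  0.012] w 0.0386 pos [ 0.4656 -0.3244  0.0519]
```

```bash
python3 -m jog '0 0 -0.007 0.002 -0.005 0.01 45;0 0 -0.007 0.002 -0.005 0.02 45;0 0 -0.007 0.002 -0.005 0.024 45;0 0 -0.007 0.002 -0.005 0.025 45;0 0 -0.007 0.002 -0.005 0.025 45'
python3 - <<'E'
from h import *
delta((0.4676,-0.3192,0.0255))
f=env.grab_frame("wrist"); p=proj(f,(0.4676,-0.3192,0.04)); print(p)
x,y=map(int,p)
cv2.imwrite("pics/w3.png",f["image"][max(y-150,0):y+150,x-200:x+200,::-1])
E
```

```text
clock: 2.53
eef_pos: [0.4669, -0.3188, 0.0255]
tcp_rot: [-3.141, -0.0, 0.002]
ft_force: [-0.0, 0.9, 0.2]
gripper_width: 0.0382
finger_force: 0.0
clock 2.53 shift [0.0007 0.0004 0.    ] yaw 0.0001 q7 -1.094 tiltvec [-1.2e-03  7.0e-04 -1.0e+00] F [-0.04  0.86  0.16] M [-0.028 -0.028  0.041] w 0.0382 pos [ 0.4669 -0.3188  0.0255]
[321.89331629 338.76340764]
```

View pics/w3.png

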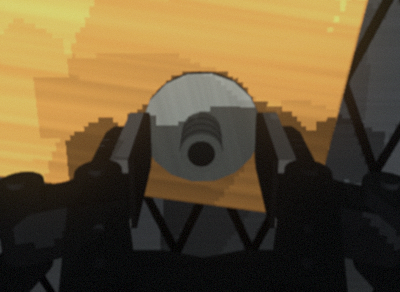

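```bash
python3 -m jog '0 0 0 0 0 0 0;0 0 0 0 0 0 0;0 0 0 0 0 0 0;0 0 0 0 0 0 0;0 0 0 0 0 0 0'
python3 -m jog '0 0 0 0 0 0 0;0 0 0 0 0 0 0;0 0 0 0 0 -0.01 0;0 0 0 0 0 -0.04 0;0 0 0 0 0 -0.08 0'
python3 - <<'E'
from h import *
delta((0.6242,-0.0511,0.17))
E
```

```text
clock: 3.0
eef_pos: [0.4675, -0.3195, 0.0267]
tcp_rot: [3.141, -0.001, 0.001]
ft_force: [-1.7, -0.6, 4.3]
gripper_width: 0.0111
finger_force: 58.6
clock: 3.42
eef_pos: [0.4651, -0.3177, 0.1046]
tcp_rot: [-3.138, -0.0, 0.009]
ft_force: [-0.2, 0.6, -0.7]
gripper_width: 0.0113
finger_force: 58.6
clock 3.42 shift [ 0.1587 -0.2668 -0.0653] yaw 0.0001 q7 -1.084 tiltvec [-0.0058  0.0036 -1.    ] F [-0.18  0.64 -0.71] M [-0.067 -0.028 -0.015] w 0.0113 pos [ 0.4651 -0.3177  0.1046]
```

```bash
python3 -m jog '0 0 0 0.012 -0.022 -0.025 0;0 0 0 0.026 -0.052 -0.045 0;0 0 0 0.042 -0.085 -0.06 0;0 0 0 0.058 -0.118 -0.075 0;0 0 0 0.074 -0.15 -0.085 0'
python3 -m jog '0 0 0 0.016 -0.035 0 0;0 0 0 0.032 -0.07 0 0;0 0 0 0.047 -0.1 0 0;0 0 0 0.055 -0.115 0 0;0 0 0 0.055 -0.115 0 0'
python3 -m jog '0 0 0 0 0 0 0;0 0 0 0 0 0 0;0 0 0 0 0 0 0;0 0 0 0 0 0 0;0 0 0 0 0 0 0'
python3 - <<'E'
from h import *
delta((0.6242,-0.0511,0.17))
f=env.grab_frame("wrist"); print(proj(f,(0.6242,-0.0511,0.0954)))
cv2.imwrite("pics/w4.png",f["image"][:,:,::-1])
E
```

```text
clock: 3.83
eef_pos: [0.542, -0.1675, 0.1935]
tcp_rot: [3.141, -0.001, 0.003]
ft_force: [0.7, -0.1, -1.7]
gripper_width: 0.0113
finger_force: 58.6
clock: 4.25
eef_pos: [0.5976, -0.048, 0.1915]
tcp_rot: [-3.139, -0.011, -0.001]
ft_force: [-0.5, 0.5, -0.5]
gripper_width: 0.0116
finger_force: 58.6
clock: 4.67
eef_pos: [0.596, -0.0555, 0.1914]
tcp_rot: [3.141, -0.003, -0.0]
ft_force: [-0.5, 0.1, -1.9]
gripper_width: 0.0117
finger_force: 58.6
clock 4.67 shift [ 0.0282 -0.0045  0.0214] yaw -0.0021 q7 -1.617 tiltvec [-0.e+00 -4.e-04 -1.e+00] F [-0.5   0.06 -1.94] M [-0.019  0.028 -0.026] w 0.0117 pos [ 0.596  -0.0555  0.1914]
[313.84988419 202.80969672]
```

View pics/w4.png

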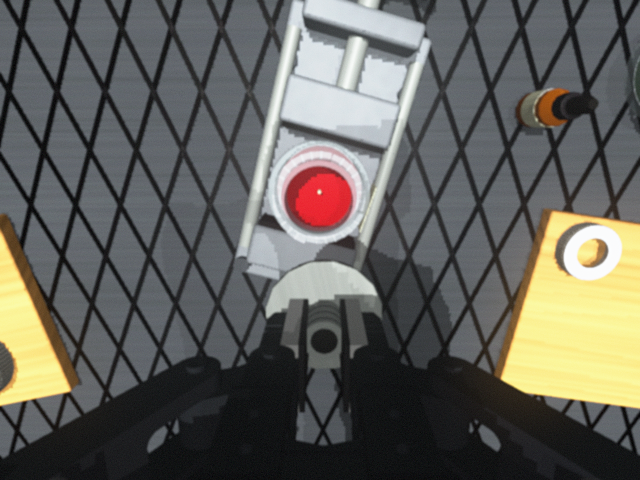

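The wrist view shows the held plate (port hole ≈(323,341)) and the jar mouth centred near (318,194). Measuring the rim circle.

Run:
```python
from h import *
f=env.grab_frame("wrist"); x0,y0=255,125
im=f["image"][y0:y0+135,x0:x0+135]
k=4; big=cv2.resize(im[:,:,::-1],None,fx=k,fy=k,interpolation=cv2.INTER_CUBIC)
g=cv2.medianBlur(cv2.cvtColor(big,cv2.COLOR_BGR2GRAY),5)
for lo,hi in((100,145),(145,175),(175,230)):
    c=cv2.HoughCircles(g,cv2.HOUGH_GRADIENT,1,10,param1=80,param2=20,minRadius=lo,maxRadius=hi)
    if c is not None: print(lo,[(c_/k+np.array([x0,y0,0])).round(1).tolist() for c_ in c[0][:4]])
X=np.array([0.6242,-0.0511,0])
for d,z in((.038,.0954),(.045,.0954),(.053,.0925),(.064,.0774)):
    a=np.linspace(0,2*np.pi,100); P=np.array([proj(f,X+[d/2*np.cos(t),d/2*np.sin(t),z]) for t in a]); print(d,P.mean(0).round(1),(np.ptp(P,axis=0)/2).round(1))
for i in range(0,540,40): cv2.putText(big,str(x0+i//4),(i,8),0,.3,(255,255,255)); cv2.putText(big,str(y0+i//4),(0,i+10),0,.3,(255,255,255)); cv2.line(big,(i,10),(i,14),(0,255,0)); cv2.line(big,(20,i),(24,i),(0,255,0))
cv2.imwrite("pics/c2.png",big)
```

```text
100 [[319.1, 200.1, 33.9], [316.6, 200.4, 32.2], [319.1, 197.4, 36.1], [321.9, 200.9, 31.6]]
145 [[321.4, 202.4, 37.0], [323.4, 204.1, 39.5], [315.9, 205.1, 39.8], [326.9, 200.1, 41.7]]
175 [[319.9, 191.9, 51.6], [326.6, 190.6, 57.3], [317.6, 190.4, 54.0], [321.9, 198.6, 45.1]]
0.038 [314.3 202.3] [33.1 32.9]
0.045 [314.3 202.1] [39.3 38.9]
0.053 [314.4 201. ] [45.7 45.4]
0.064 [314.9 196.6] [52.1 51.8]
```

View pics/c2.png

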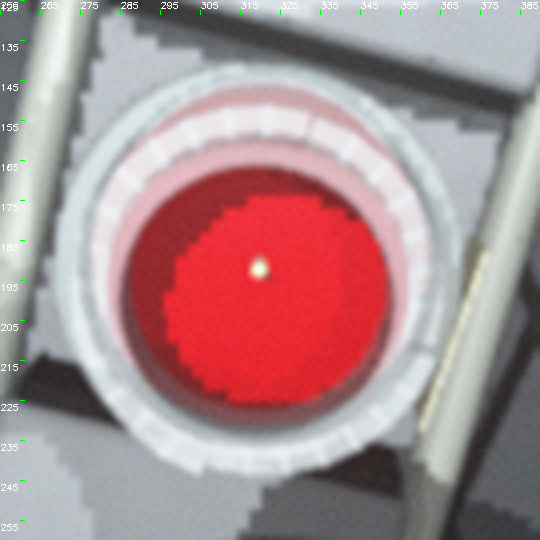

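The bore's centre is at about (319.4,199.5), which puts the mouth at about (0.626, -0.0533) after correcting with the port seen in the hand. Moving above it.

```bash
python3 -m jog '0 0 0 0.015 -0.002 0.015 0;0 0 0 0.026 -0.002 0.04 0;0 0 0 0.03 -0.002 0.062 0;0 0 0 0.03 -0.002 0.07 0;0 0 0 0.03 -0.002 0.072 0'
python3 -m jog '0 0 0 0 0 0 0;0 0 0 0 0 0 0;0 0 0 0 0 0 0;0 0 0 0 0 0 0;0 0 0 0 0 0 0'
python3 - <<'E'
from h import *
delta((0.626,-0.0533,0.110))
E
```

```text
clock: 5.18
eef_pos: [0.6248, -0.0524, 0.1172]
tcp_rot: [-3.141, 0.001, 0.006]
ft_force: [-0.4, -0.9, -0.5]
gripper_width: 0.0116
finger_force: 58.6
clock: 5.6
eef_pos: [0.6267, -0.0523, 0.1204]
tcp_rot: [3.141, -0.001, 0.003]
ft_force: [0.1, -0.5, -1.2]
gripper_width: 0.0112
finger_force: 58.6
clock 5.6 shift [-0.0008  0.001   0.0104] yaw -0.0003 q7 -1.634 tiltvec [ 1.6e-03 -2.0e-04 -1.0e+00] F [ 0.09 -0.45 -1.21] M [ 0.018  0.001 -0.001] w 0.0112 pos [ 0.6267 -0.0523  0.1204]
```

```bash
python3 -m jog '0 0 0 -0.0005 0.001 0.002 0;0 0 0 -0.0005 0.001 0.004 0;0 0 0 -0.0005 0.001 0.006 0;0 0 0 -0.0005 0.001 0.007 0;0 0 0 -0.0005 0.001 0.007 0'
python3 -m jog '0 0 0 0 0 0.001 0;0 0 0 0 0 0.002 0;0 0 0 0 0 0.003 0;0 0 0 0 0 0.003 0;0 0 0 0 0 0.003 0'
python3 - <<'E'
from h import *
delta((0.626,-0.0533,0.110))
E
```

```text
clock: 6.02
eef_pos: [0.6255, -0.0532, 0.1118]
tcp_rot: [-3.142, 0.0, 0.001]
ft_force: [-0.5, -0.3, -1.2]
gripper_width: 0.0111
finger_force: 58.6
clock: 6.43
eef_pos: [0.6258, -0.0532, 0.1092]
tcp_rot: [-3.142, 0.0, 0.0]
ft_force: [-0.4, -0.1, -0.1]
gripper_width: 0.0117
finger_force: 58.6
clock 6.43 shift [ 0.0002  0.0001 -0.0008] yaw -0.0002 q7 -1.634 tiltvec [-1.e-04  0.e+00 -1.e+00] F [-0.39 -0.15 -0.14] M [-0.014  0.05   0.053] w 0.0117 pos [ 0.6258 -0.0532  0.1092]
```

```bash
for i in 1; do python3 -m jog '0 0 0 0 0 0.001 0;0 0 0 0 0 0.0015 0;0 0 0 0 0 0.002 0;0 0 0 0 0 0.002 0;0 0 0 0 0 0.002 0'; done
python3 -m jog '0 0 0 0 0 0.001 0;0 0 0 0 0 0.0015 0;0 0 0 0 0 0.002 0;0 0 0 0 0 0.002 0;0 0 0 0 0 0.002 0'
python3 - <<'E'
from h import *
delta((0.626,-0.0533,0.110))
E
```

```text
clock: 6.85
eef_pos: [0.6258, -0.0532, 0.1072]
tcp_rot: [3.142, -0.0, -0.0]
ft_force: [0.4, -0.2, -0.1]
gripper_width: 0.0112
finger_force: 58.6
clock: 7.27
eef_pos: [0.626, -0.0532, 0.1067]
tcp_rot: [3.141, -0.0, 0.001]
ft_force: [-4.3, 1.1, 9.8]
gripper_width: 0.0115
finger_force: 59.6
clock 7.27 shift [ 0.      0.0001 -0.0033] yaw -0.0003 q7 -1.635 tiltvec [ 8.e-04 -2.e-04 -1.e+00] F [-4.31  1.06  9.78] M [0.028 0.94  0.027] w 0.0115 pos [ 0.626  -0.0532  0.1067]
```

```bash
python3 -m jog '0 0 0 -0.0005 -0.0002 0 0;0 0 0 -0.001 -0.0003 0 0;0 0 0 -0.001 -0.0003 0 0;0 0 0 -0.001 -0.0003 0 0;0 0 0 -0.001 -0.0003 0 0'
python3 - <<'E'
from h import *
delta((0.626,-0.0533,0.110))
E
```

```text
clock: 7.68
eef_pos: [0.626, -0.0532, 0.1067]
tcp_rot: [3.141, -0.001, 0.004]
ft_force: [-1.0, -1.5, 6.0]
gripper_width: 0.0117
finger_force: 59.3
clock 7.68 shift [ 0.      0.0001 -0.0033] yaw -0.0004 q7 -1.635 tiltvec [ 2.8e-03 -4.0e-04 -1.0e+00] F [-1.02 -1.46  6.02] M [-0.13   0.168 -0.017] w 0.0117 pos [ 0.626  -0.0532  0.1067]
```

```bash
python3 -m jog '0 0 0 -0.0005 0 0 0;0 0 0 -0.0005 0.0002 0.0005 0;0 0 0 -0.0005 0.0002 0.001 0;0 0 0 -0.0005 0.0002 0.0015 0;0 0 0 -0.0005 0.0002 0.0015 0'
python3 - <<'E'
from h import *
delta((0.626,-0.0533,0.110))
E
```

```text
clock: 8.1
eef_pos: [0.626, -0.0532, 0.1066]
tcp_rot: [3.141, -0.001, 0.007]
ft_force: [-2.8, 0.9, 16.9]
gripper_width: 0.0111
finger_force: 60.6
clock 8.1 shift [ 0.0001  0.0001 -0.0034] yaw -0.0004 q7 -1.635 tiltvec [ 4.1e-03 -3.0e-04 -1.0e+00] F [-2.81  0.89 16.9 ] M [-0.027  0.704  0.008] w 0.0111 pos [ 0.626  -0.0532  0.1066]
```

```bash
python3 -m jog '0 0 0 0 0 -0.002 0;0 0 0 0 0 -0.004 0;0 0 0 0 0 -0.004 0;0 0 0 0 0 -0.004 0;0 0 0 0 0 -0.004 0'
python3 -m jog '0 0 0 -0.001 0 0 0;0 0 0 -0.002 0 0 0;0 0 0 -0.0025 0 0 0;0 0 0 -0.0025 0 0 0;0 0 0 -0.0025 0 0 0'
python3 - <<'E'
from h import *
delta((0.626,-0.0533,0.110))
f=env.grab_frame("wrist");g=env.grab_frame("scene")
a=cv2.resize(f["image"][230:400,220:430,::-1],None,fx=2.4,fy=2.4,interpolation=2);b=cv2.resize(g["image"][230:350,240:350,::-1],(374,408),interpolation=2)
cv2.imwrite("pics/c3.png",cv2.resize(np.hstack([a,b]),None,fx=.9,fy=.9))
E
```

```text
clock: 8.52
eef_pos: [0.6242, -0.053, 0.1074]
tcp_rot: [-3.142, 0.0, 0.001]
ft_force: [0.5, -0.7, -0.8]
gripper_width: 0.0115
finger_force: 58.7
clock: 8.93
eef_pos: [0.6235, -0.0529, 0.1081]
tcp_rot: [-3.141, -0.0, -0.006]
ft_force: [6.7, 0.9, -3.1]
gripper_width: 0.0116
finger_force: 58.7
clock 8.93 shift [ 0.0025  0.0004 -0.0019] yaw 0.0001 q7 -1.634 tiltvec [ 3.6e-03  2.0e-04 -1.0e+00] F [ 6.69  0.92 -3.06] M [ 0.055 -1.446  0.075] w 0.0116 pos [ 0.6235 -0.0529  0.1081]
```

View pics/c3.png

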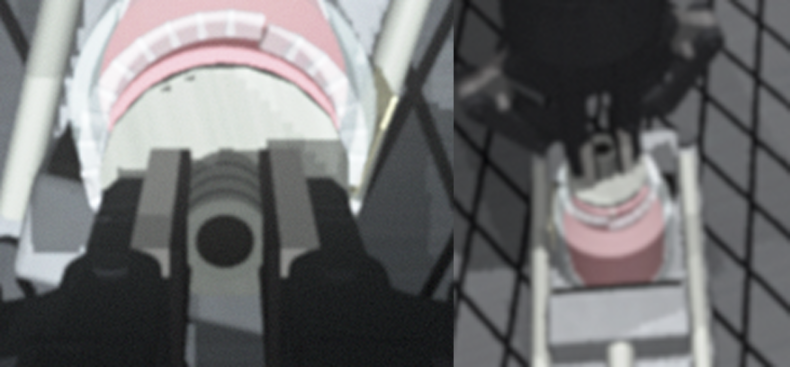

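The plate's spigot is already in the bore: sideways motion is blocked at both walls, and the flange lies over the rim in the picture. Centring and lowering it.

```bash
python3 -m jog '0 0 0 0.0015 0 0 0;0 0 0 0.003 0 0 0;0 0 0 0.003 0 0 0;0 0 0 0.003 0 0.001 0;0 0 0 0.003 0 0.001 0'
python3 -m jog '0 0 0 0 0 0.0005 0;0 0 0 0 0 0.001 0;0 0 0 0 0 0.0015 0;0 0 0 0 0 0.002 0;0 0 0 0 0 0.002 0'
python3 - <<'E'
from h import *
delta((0.626,-0.0533,0.110))
E
```

```text
clock: 9.45
eef_pos: [0.6244, -0.0532, 0.1068]
tcp_rot: [3.141, -0.0, -0.001]
ft_force: [-1.4, -0.6, 1.0]
gripper_width: 0.0114
finger_force: 59.2
clock: 9.87
eef_pos: [0.6245, -0.0533, 0.1067]
tcp_rot: [3.141, -0.001, 0.0]
ft_force: [-7.5, 0.2, 16.2]
gripper_width: 0.0115
finger_force: 60.4
clock 9.87 shift [ 0.0015  0.     -0.0033] yaw -0.0004 q7 -1.635 tiltvec [ 0.e+00 -3.e-04 -1.e+00] F [-7.45  0.19 16.21] M [ 0.061  1.427 -0.047] w 0.0115 pos [ 0.6245 -0.0533  0.1067]
```

```bash
python3 -m jog '0 0 0 -0.0005 0 -0.001 0;0 0 0 -0.0005 0 -0.0015 0;0 0 0 -0.0005 0 -0.0015 30;0 0 0 -0.0005 0 -0.0015 45;0 0 0 -0.0005 0 -0.0015 45'
python3 -m jog '0 0 0 0 0 0 45;0 0 0 0 0 -0.01 45;0 0 0 0 0 -0.035 45;0 0 0 -0.02 0 -0.06 45;0 0 0 -0.04 0 -0.08 45'
python3 -m jog '0 0 0 0 0 0 45;0 0 0 0 0 0 45;0 0 0 0 0 0 45;0 0 0 0 0 0 45;0 0 0 0 0 0 45'
python3 - <<'E'
from h import *
delta((0.473,0.2433,0.17))
f=env.grab_frame("wrist");T=env.grab_frame("top");S=env.grab_frame("scene")
np.savez("after.npz",w=f["image"],t=T["image"],s=S["image"])
x,y=map(int,proj(f,(0.625,-0.0533,0.12)))
G=lambda h,s,v:(s<40)&(v>120)
D=lambda h,s,v:(v<60)
print((x,y),blobs(f,(x-70,y-70,x+70,y+70),D))
for z in(.1,.102,.095): print(z,proj(f,(0.625,-0.0533,z)))
a=cv2.resize(f["image"][y-70:y+70,x-70:x+70,::-1],(400,400),interpolation=2);b=cv2.resize(S["image"][240:330,240:330,::-1],(400,400),interpolation=2)
cv2.imwrite("pics/c4.png",np.hstack([a,b]))
E
```

```text
clock: 10.28
eef_pos: [0.6241, -0.0531, 0.1059]
tcp_rot: [3.142, -0.0, -0.001]
ft_force: [-0.2, 0.2, -0.3]
gripper_width: 0.0385
finger_force: 0.0
clock: 10.7
eef_pos: [0.5848, -0.0529, 0.1881]
tcp_rot: [-3.141, -0.0, -0.002]
ft_force: [0.1, -0.7, 0.4]
gripper_width: 0.0383
finger_force: 0.0
clock: 11.12
eef_pos: [0.5843, -0.053, 0.1852]
tcp_rot: [-3.141, 0.0, 0.003]
ft_force: [-0.2, 0.8, -0.2]
gripper_width: 0.0382
finger_force: 0.0
clock 11.12 shift [-0.1113 -0.2963  0.0154] yaw -0.0001 q7 -1.619 tiltvec [-1.6e-03  2.0e-04 -1.0e+00] F [-0.19  0.79 -0.16] M [0.003 0.027 0.002] w 0.0382 pos [ 0.5843 -0.053   0.1852]
(322, 188) [(372.4, 251.9, 9.4, 14.7, 'out'), (351.2, 227.4, 9.1, 16.8, 'out'), (272.2, 206.7, 9.6, 29.4, 'out'), (382.4, 216.0, 2.9, 50.3, 'out')]
0.1 [322.11223041 183.00586082]
0.102 [322.10457989 183.47255148]
0.095 [322.13080034 181.87307262]
```

View pics/c4.png

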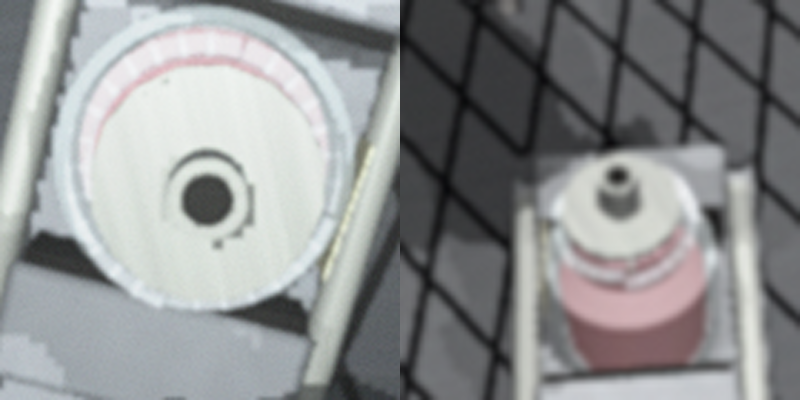

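The plate sits flat and centred in the mouth, with the port hole at about (324.5,188). Next the ring: fly over to it, turning the wrist half round so that the last joint has range left for screwing.

```bash
python3 -m jog '0 0 -0.12 -0.012 -0.032 0 100;0 0 -0.24 -0.027 -0.07 0 100;0 0 -0.36 -0.042 -0.108 0 100;0 0 -0.49 -0.057 -0.147 0 100;0 0 -0.62 -0.07 -0.185 0 100'
python3 -m jog '0 0 -0.12 0.01 -0.037 0 100;0 0 -0.24 0.02 -0.074 0 100;0 0 -0.36 0.028 -0.1 0 100;0 0 -0.49 0.031 -0.114 0 100;0 0 -0.62 0.031 -0.114 0 100'
python3 -m jog '0 0 -0.12 0 0 0 100;0 0 -0.24 0 0 0 100;0 0 -0.36 0 0 0 100;0 0 -0.49 0 0 0 100;0 0 -0.62 0 0 0 100'
python3 -m jog '0 0 -0.12 0 0 0 100;0 0 -0.24 0 0 0 100;0 0 -0.36 0 0 0 100;0 0 -0.49 0 0 0 100;0 0 -0.62 0 0 0 100'
python3 -m jog '0 0 -0.12 0 0 0 100;0 0 -0.24 0 0 0 100;0 0 -0.36 0 0 0 100;0 0 -0.49 0 0 0 100;0 0 -0.65 0 0 0 100'
python3 -m jog '0 0 0 0 0 0 100;0 0 0 0 0 0 100;0 0 0 0 0 0 100;0 0 0 0 0 0 100;0 0 0 0 0 0 100' | tail -1
python3 - <<'E'
from h import *
delta((0.473,0.2433,0.10))
f=env.grab_frame("wrist"); p=proj(f,(0.473,0.2433,0.0285)); print(p)
x,y=map(int,p); W=lambda h,s,v:(s<60)&(v>120)
B=blobs(f,(x-75,y-75,x+75,y+75),W,amin=200); print(B)
for b in B: print(b[4],onz(f,b[:2],0.0285).round(4))
E
```

```text
clock: 11.68
eef_pos: [0.5132, 0.1335, 0.1861]
tcp_rot: [-2.994, -0.952, 0.0]
ft_force: [0.2, 0.6, -0.6]
gripper_width: 0.0856
finger_force: 0.0
clock: 12.1
eef_pos: [0.4724, 0.2477, 0.1863]
tcp_rot: [-2.562, -1.814, -0.001]
ft_force: [-0.2, -0.4, 0.2]
gripper_width: 0.0852
finger_force: 0.0
clock: 12.52
eef_pos: [0.4745, 0.2432, 0.186]
tcp_rot: [-1.908, -2.495, 0.001]
ft_force: [0.1, 0.1, -0.9]
gripper_width: 0.0854
finger_force: 0.0
clock: 12.93
eef_pos: [0.4745, 0.2431, 0.186]
tcp_rot: [-1.071, -2.953, 0.0]
ft_force: [0.1, -0.7, -0.0]
gripper_width: 0.0854
finger_force: 0.0
clock: 13.35
eef_pos: [0.4746, 0.243, 0.186]
tcp_rot: [-0.135, -3.138, -0.0]
ft_force: [0.3, -0.1, 0.4]
gripper_width: 0.0853
finger_force: 0.0
finger_force: 0.0
clock 13.77 shift [ 0.0015 -0.      0.0863] yaw 3.0481 q7 0.553 tiltvec [ 2.e-04 -1.e-04 -1.e+00] F [-0.16 -0.03 -0.42] M [ 0.017 -0.011  0.025] w 0.0853 pos [0.4745 0.2432 0.1863]
[325.48896842 224.96166576]
[(321.1, 227.1, 85.1, 86.1, 'out'), (321.1, 228.1, 42.5, 44.2, 'hole')]
out [0.4743 0.2399 0.0285]
hole [0.475  0.2399 0.0285]
```

```bash
python3 -m jog '0 0 -0.05 0 -0.002 0.02 100;0 0 -0.093 -0.0004 -0.004 0.05 100;0 0 -0.093 -0.0004 -0.004 0.08 100;0 0 -0.093 -0.0004 -0.004 0.09 100;0 0 -0.093 -0.0004 -0.004 0.093 100' | head -2
python3 -m jog '0 0 0 0 0 0 100;0 0 0 0 0 0 100;0 0 0 0 0 0 100;0 0 0 0 0 0 100;0 0 0 0 0 0 100' | tail -1
python3 - <<'E'
from h import *
delta((0.4746,0.2392,0.0095))
f=env.grab_frame("wrist"); p=proj(f,(0.4746,0.2392,0.0285)); print(p)
x,y=map(int,p); W=lambda h,s,v:(s<60)&(v>120)
B=blobs(f,(x-95,y-95,x+95,y+95),W,amin=300); print(B)
for b in B: print(b[4],onz(f,b[:2],0.0285).round(4))
E
```

```text
clock: 14.23
eef_pos: [0.4733, 0.2385, 0.0915]
finger_force: 0.0
clock 14.65 shift [ 0.0006 -0.0002  0.0848] yaw -3.1406 q7 0.539 tiltvec [ 1.7e-03  4.0e-04 -1.0e+00] F [0.65 0.26 0.14] M [-0.03  -0.005 -0.018] w 0.0857 pos [0.4751 0.2393 0.0943]
[325.56388382 265.55286381]
[(327.5, 265.5, 116.2, 120.8, 'out'), (327.2, 266.1, 60.0, 63.2, 'hole')]
out [0.4746 0.2402 0.0285]
hole [0.4749 0.2401 0.0285]
```

```bash
python3 -m jog '0 0 0 0.0004 0 0.015 100;0 0 0 0.0004 0 0.04 100;0 0 0 0.0004 0 0.055 100;0 0 0 0.0004 0 0.06 100;0 0 0 0.0004 0 0.06 100' | head -4
python3 -m jog '0 0 0 0 0 0.006 100;0 0 0 0 0 0.012 100;0 0 0 0 0 0.018 100;0 0 0 0 0 0.022 100;0 0 0 0 0 0.024 100' | head -4
python3 - <<'E'
from h import *
delta((0.4746,0.2392,0.0095))
E
```

```text
clock: 15.12
eef_pos: [0.4735, 0.2388, 0.0325]
tcp_rot: [0.002, -3.14, 0.001]
ft_force: [0.4, -0.1, -0.4]
clock: 15.53
eef_pos: [0.474, 0.2389, 0.0088]
tcp_rot: [0.002, -3.141, 0.0]
ft_force: [-0.3, 0.7, -0.1]
clock 15.53 shift [-0.0006  0.0003 -0.0007] yaw -3.1404 q7 0.431 tiltvec [-2.e-04 -3.e-04 -1.e+00] F [-0.26  0.75 -0.08] M [ 0.004  0.015 -0.003] w 0.0852 pos [0.474  0.2389 0.0088]
```

Close, then a small lift and check.

```bash
python3 -m jog '0 0 0 0 0 -0.001 55;0 0 0 0 0 -0.001 55;0 0 0 0 0 -0.001 55;0 0 0 0 0 -0.001 55;0 0 0 0 0 -0.001 55' | tail -4
python3 -m jog '0 0 0 0 0 0 55;0 0 0 0 0 0 55;0 0 0 0 0 -0.01 55;0 0 0 0 0 -0.03 55;0 0 0 0 0 -0.06 55' | tail -5
python3 - <<'E'
from h import *
delta((0.625,-0.0532,0.19))
E
```

```text
tcp_rot: [-0.002, 3.141, 0.0]
ft_force: [-2.1, -1.4, 7.8]
gripper_width: 0.0606
finger_force: 63.4
eef_pos: [0.4728, 0.2383, 0.0698]
tcp_rot: [0.003, -3.138, 0.002]
ft_force: [1.0, -0.0, -0.6]
gripper_width: 0.0597
finger_force: 65.0
clock 16.37 shift [-0.1513 -0.292  -0.1203] yaw -3.1399 q7 0.512 tiltvec [-0.0035 -0.0014 -1.    ] F [ 1.   -0.05 -0.6 ] M [ 0.003 -0.082  0.033] w 0.0597 pos [0.4728 0.2383 0.0698]
```

```bash
python3 -m jog '0 0 0 -0.012 -0.025 -0.03 55;0 0 0 -0.026 -0.055 -0.06 55;0 0 0 -0.042 -0.088 -0.085 55;0 0 0 -0.058 -0.12 -0.1 55;0 0 0 -0.074 -0.15 -0.115 55' | head -2
python3 -m jog '0 0 0 -0.017 -0.034 -0.005 55;0 0 0 -0.034 -0.068 -0.005 55;0 0 0 -0.055 -0.1 -0.005 55;0 0 0 -0.07 -0.13 -0.005 55;0 0 0 -0.077 -0.142 -0.005 55' | head -2
python3 -m jog '0 0 0 0 0 0 55;0 0 0 0 0 0 55;0 0 0 0 0 0 55;0 0 0 0 0 0 55;0 0 0 0 0 0 55' | tail -5
python3 - <<'E'
from h import *
delta((0.6243,-0.0532,0.19))
f=env.grab_frame("wrist"); s=env.observe(); z=s["eef_pos"][2]+.0187
p=proj(f,[*s["eef_pos"][:2],z]); print("tcp px",p); x,y=map(int,p)
im=f["image"]; cv2.imwrite("pics/w5.png",im[:,:,::-1])
W=lambda h,s,v:(s<60)&(v>100)
B=blobs(f,(x-130,y-110,x+130,min(y+130,480)),W,amin=300); print(B)
for b in B: print(b[4],(onz(f,b[:2],z)-s["eef_pos"]).round(4))
E
```

```text
clock: 16.78
eef_pos: [0.5489, 0.0876, 0.1879]
clock: 17.2
eef_pos: [0.6269, -0.0591, 0.1905]
eef_pos: [0.6251, -0.051, 0.1907]
tcp_rot: [-0.006, 3.141, 0.0]
ft_force: [0.1, -0.2, -1.4]
gripper_width: 0.0601
finger_force: 65.0
clock 17.62 shift [ 0.0008 -0.0022  0.0007] yaw -3.1378 q7 1.203 tiltvec [ 2.e-04  2.e-04 -1.e+00] F [ 0.09 -0.16 -1.42] M [ 0.017  0.001 -0.05 ] w 0.0601 pos [ 0.6251 -0.051   0.1907]
tcp px [325.77483122 347.63757043]
[(200.4, 294.9, 14.6, 52.1, 'out'), (444.2, 292.6, 23.0, 58.7, 'out'), (408.3, 281.8, 17.4, 46.4, 'out'), (428.3, 255.0, 31.0, 48.9, 'out'), (319.0, 336.0, 197.7, 216.3, 'out'), (305.8, 350.9, 22.8, 71.3, 'hole'), (352.4, 358.6, 31.8, 59.2, 'hole'), (263.4, 270.1, 20.3, 61.0, 'hole'), (211.3, 254.5, 30.3, 49.6, 'out')]
out [-0.0184 -0.0398  0.0187]
out [-0.0196  0.0373  0.0187]
out [-0.0231  0.0258  0.0187]
out [-0.0319  0.0314  0.0187]
out [-0.0042 -0.0022  0.0187]
hole [ 0.0012 -0.0066  0.0187]
hole [0.004  0.0088 0.0187]
hole [-0.0268 -0.0196  0.0187]
out [-0.0318 -0.0354  0.0187]
```

```bash
python3 -m jog '0 0 0 0.0008 -0.0022 0.012 55;0 0 0 0.0008 -0.0022 0.035 55;0 0 0 0.0008 -0.0022 0.055 55;0 0 0 0.0008 -0.0022 0.064 55;0 0 0 0.0008 -0.0022 0.066 55' | head -2
python3 -m jog '0 0 0 0 0 0 55;0 0 0 0 0 0 55;0 0 0 0 0 0 55;0 0 0 0 0 0 55;0 0 0 0 0 0 55' | tail -5
python3 - <<'E'
from h import *
delta((0.6243,-0.0532,0.105))
E
```

```text
clock: 18.08
eef_pos: [0.6231, -0.055, 0.1217]
eef_pos: [0.6251, -0.0549, 0.1251]
tcp_rot: [-0.002, 3.14, -0.0]
ft_force: [0.2, 0.3, -1.0]
gripper_width: 0.0602
finger_force: 65.0
clock 18.5 shift [0.0008 0.0017 0.0201] yaw -3.1404 q7 1.16 tiltvec [ 1.3e-03 -3.0e-04 -1.0e+00] F [ 0.23  0.3  -0.96] M [-0.007 -0.002 -0.052] w 0.0602 pos [ 0.6251 -0.0549  0.1251]
```

```bash
python3 -m jog '0 0 0 0.0004 0.0006 0.004 55;0 0 0 0.0008 0.0012 0.008 55;0 0 0 0.0008 0.0015 0.012 55;0 0 0 0.0008 0.0015 0.016 55;0 0 0 0.0008 0.0015 0.018 55' | head -5
python3 -m jog '0 0 0 0 0 0.001 55;0 0 0 0 0 0.001 55;0 0 0 0 0 0.001 55;0 0 0 0 0 0.001 55;0 0 0 0 0 0.001 55' | tail -5
python3 - <<'E'
from h import *
delta((0.6243,-0.0532,0.105))
E
```

```text
clock: 18.92
eef_pos: [0.6235, -0.0534, 0.1054]
tcp_rot: [0.002, -3.141, -0.0]
ft_force: [-0.6, 0.4, -0.5]
gripper_width: 0.0601
eef_pos: [0.624, -0.0534, 0.1055]
tcp_rot: [-0.002, 3.141, -0.0]
ft_force: [-0.7, 0.3, -0.5]
gripper_width: 0.0603
finger_force: 65.0
clock 19.33 shift [-0.0003  0.0002  0.0005] yaw -3.1404 q7 1.143 tiltvec [ 4.e-04 -1.e-04 -1.e+00] F [-0.68  0.31 -0.46] M [ 0.05   0.023 -0.031] w 0.0603 pos [ 0.624  -0.0534  0.1055]
```

Well aligned. Feeling down in small steps.

```bash
python3 -m jog '0 0 0 0 0 0.0015 55;0 0 0 0 0 0.003 55;0 0 0 0 0 0.0045 55;0 0 0 0 0 0.005 55;0 0 0 0 0 0.005 55' | sed -n '2p;4p'
python3 -m jog '0 0 0 0 0 0.0005 55;0 0 0 0 0 0.001 55;0 0 0 0 0 0.0015 55;0 0 0 0 0 0.0015 55;0 0 0 0 0 0.0015 55' | sed -n '2p;4p'
python3 -m jog '0 0 0 0 0 0.0005 55;0 0 0 0 0 0.001 55;0 0 0 0 0 0.0015 55;0 0 0 0 0 0.0015 55;0 0 0 0 0 0.0015 55' | sed -n '2p;4p'
python3 - <<'E'
from h import *
delta((0.6243,-0.0532,0.105))
E
```

```text
eef_pos: [0.6237, -0.0535, 0.1]
ft_force: [0.1, 0.8, -0.3]
eef_pos: [0.6239, -0.0534, 0.0988]
ft_force: [0.1, -0.1, -0.8]
eef_pos: [0.6239, -0.0534, 0.0973]
ft_force: [-0.3, -0.3, -0.6]
clock 20.58 shift [-0.0004  0.0002 -0.0077] yaw -3.1404 q7 1.137 tiltvec [ 0. -0. -1.] F [-0.29 -0.32 -0.62] M [-0.062 -0.014  0.061] w 0.0597 pos [ 0.6239 -0.0534  0.0973]
```

```bash
python3 -m jog '0 0 0 0 0 0.0005 55;0 0 0 0 0 0.001 55;0 0 0 0 0 0.0015 55;0 0 0 0 0 0.0015 55;0 0 0 0 0 0.0015 55' | sed -n '2p;4p'
python3 -m jog '0 0 0 0 0 0.0005 55;0 0 0 0 0 0.001 55;0 0 0 0 0 0.0015 55;0 0 0 0 0 0.0015 55;0 0 0 0 0 0.0015 55' | sed -n '2p;4p'
python3 - <<'E'
from h import *
delta((0.6243,-0.0532,0.105))
E
```

```text
eef_pos: [0.6242, -0.0534, 0.0959]
ft_force: [2.1, 0.1, 0.3]
eef_pos: [0.6242, -0.0534, 0.0945]
ft_force: [2.9, -0.2, 0.7]
clock 21.42 shift [-0.0001  0.0002 -0.0105] yaw -3.1404 q7 1.134 tiltvec [ 8.e-04  0.e+00 -1.e+00] F [ 2.93 -0.21  0.66] M [-0.019 -0.656  0.011] w 0.06 pos [ 0.6242 -0.0534  0.0945]
```

```bash
python3 -m jog '0 0 0 -0.0004 0 0 55;0 0 0 -0.0007 0 0.0005 55;0 0 0 -0.0007 0 0.001 55;0 0 0 -0.0007 0 0.0015 55;0 0 0 -0.0007 0 0.0015 55' | sed -n '2p;4p'
python3 -m jog '0 0 0 0 0 0.0005 55;0 0 0 0 0 0.001 55;0 0 0 0 0 0.0015 55;0 0 0 0 0 0.0015 55;0 0 0 0 0 0.0015 55' | sed -n '2p;4p'
python3 - <<'E'
from h import *
delta((0.6243,-0.0532,0.105))
E
```

```text
eef_pos: [0.6246, -0.0531, 0.0927]
ft_force: [1.1, 0.9, 0.1]
eef_pos: [0.6247, -0.0532, 0.0913]
ft_force: [2.5, 3.0, 1.1]
clock 22.25 shift [ 0.0004 -0.     -0.0137] yaw -3.1402 q7 1.132 tiltvec [ 3.e-04  3.e-04 -1.e+00] F [2.53 3.01 1.05] M [ 0.4   -0.543  0.075] w 0.0599 pos [ 0.6247 -0.0532  0.0913]
```

```bash
python3 -m jog '0 0 0 -0.0005 0.0005 0 55;0 0 0 -0.0005 0.0006 0.0005 55;0 0 0 -0.0005 0.0006 0.001 55;0 0 0 -0.0005 0.0006 0.001 55;0 0 0 -0.0005 0.0006 0.001 55' | sed -n '2p;4p'
python3 -m jog '0 0 0 0 0 0.0005 55;0 0 0 0 0 0.001 55;0 0 0 0 0 0.001 55;0 0 0 0 0 0.001 55;0 0 0 0 0 0.001 55' | sed -n '2p;4p'
python3 - <<'E'
from h import *
delta((0.6243,-0.0532,0.105))
E
```

```text
eef_pos: [0.6248, -0.0531, 0.09]
ft_force: [1.9, 0.4, -1.2]
eef_pos: [0.6248, -0.0531, 0.0893]
ft_force: [-1.5, -0.6, 2.4]
clock 23.08 shift [ 0.0005 -0.0001 -0.0157] yaw -3.1406 q7 1.13 tiltvec [-5.e-04 -3.e-04 -1.e+00] F [-1.5  -0.57  2.37] M [-0.006  0.153  0.05 ] w 0.0601 pos [ 0.6248 -0.0531  0.0893]
```

```bash
python3 -m jog '0 0 0 0 0 0.0005 55;0 0 0 0 0 0.001 55;0 0 0 0 0 0.001 55;0 0 0 0 0 0.001 55;0 0 0 0 0 0.001 55' | sed -n '2p;4p'
python3 - <<'E'
from h import *
delta((0.6243,-0.0532,0.105))
E
```

```text
eef_pos: [0.625, -0.053, 0.0891]
ft_force: [-3.1, -1.0, 9.6]
clock 23.5 shift [ 0.0007 -0.0002 -0.0159] yaw -3.1405 q7 1.129 tiltvec [ 0.e+00 -7.e-04 -1.e+00] F [-3.13 -0.96  9.59] M [-0.012  0.752  0.116] w 0.0604 pos [ 0.625  -0.053   0.0891]
```

```bash
python3 -m jog '0 0 0.05 0 0 0 55;0 0 0.1 0 0 0.0002 55;0 0 0.15 0 0 0.0004 55;0 0 0.2 0 0 0.0006 55;0 0 0.2 0 0 0.0006 55' | sed -n '2p;4p'
python3 - <<'E'
from h import *
delta((0.6243,-0.0532,0.105))
E
```

```text
eef_pos: [0.6254, -0.0527, 0.0882]
ft_force: [-0.1, 0.8, 4.4]
clock 23.92 shift [ 0.0009 -0.0007 -0.0168] yaw 2.9406 q7 0.953 tiltvec [ 8.e-04 -2.e-04 -1.e+00] F [-0.12  0.76  4.39] M [ 0.077  0.085 -0.068] w 0.0599 pos [ 0.6254 -0.0527  0.0882]
```

```bash
cat >> h.py <<'E'
def avg(n=6):
    L=[]
    for i in range(n):
        env.grab_frame("top"); s=env.observe(); Rt=Ro.from_rotvec(s["tcp_rot"]).as_matrix()
        L.append([*s["eef_pos"],*s["ft_force"],*s["torque"],s["q"][6],np.arctan2(Rt[1,0],Rt[0,0])])
    L=np.array(L); print("avg clock",round(s["clock"],2),L.mean(0).round(4),"sd Mz",L[:,8].std().round(3))
E
python3 -m jog '0 0 0.05 0 0 0.0003 55;0 0 0.1 0 0 0.0006 55;0 0 0.15 0 0 0.0008 55;0 0 0.2 0 0 0.001 55;0 0 0.2 0 0 0.001 55' | sed -n '2p;4p'
python3 -c "
from h import *
avg()"
python3 -m jog '0 0 0.05 0 0 0.0002 55;0 0 0.1 0 0 0.0004 55;0 0 0.1 0 0 0.0004 55;0 0 0.1 0 0 0.0004 55;0 0 0.1 0 0 0.0004 55' | sed -n '2p;4p'
python3 -c "
from h import *
avg()"
```

```text
eef_pos: [0.6261, -0.0526, 0.088]
ft_force: [-0.7, 0.2, 9.7]
avg clock 24.63 [ 0.6261 -0.0526  0.088  -0.8107  0.1341  9.3515  0.0118  0.1772 -0.0998
  0.782   2.7443] sd Mz 0.008
eef_pos: [0.6264, -0.0526, 0.088]
ft_force: [-2.4, 0.4, 11.0]
avg clock 25.35 [ 0.6264 -0.0526  0.088  -1.0291 -0.1894 11.5784 -0.0151  0.1715 -0.1428
  0.6953  2.6444] sd Mz 0.036
```

```bash
python3 -m jog '0 0 0 0 0 -0.0003 55;0 0 0.03 0 0 -0.0006 55;0 0 0.06 0 0 -0.0006 55;0 0 0.06 0 0 -0.0006 55;0 0 0.06 0 0 -0.0006 55' | sed -n '2p;4p'
python3 -c "
from h import *
avg(4)"
python3 -m jog '0 0 0.02 0 0 0 55;0 0 0.04 0 0 0 55;0 0 0.04 0 0 0 55;0 0 0.04 0 0 0 55;0 0 0.04 0 0 0 55' | sed -n '2p;4p'
python3 -c "
from h import *
avg(4)"
```

```text
eef_pos: [0.6262, -0.0526, 0.088]
ft_force: [1.1, 0.3, 7.0]
avg clock 25.97 [ 0.6262 -0.0526  0.088   0.6059  0.4528  7.5668  0.0184 -0.0581 -0.1229
  0.6439  2.5845] sd Mz 0.029
eef_pos: [0.6262, -0.0525, 0.0879]
ft_force: [0.3, 0.6, 6.5]
avg clock 26.58 [ 6.2620e-01 -5.2500e-02  8.8000e-02  8.2470e-01  2.0810e-01  6.9908e+00
  5.0000e-03 -3.8900e-02  2.0480e-01  6.0970e-01  2.5453e+00] sd Mz 0.024
```

```bash
python3 -m jog '0 0 0.01 0 0 0 55;0 0 0.02 0 0 0 55;0 0 0.02 0 0 0 55;0 0 0.02 0 0 0 55;0 0 0.02 0 0 0 55' | sed -n '2p;4p'
python3 -c "
from h import *
avg(4)"
```

```text
eef_pos: [0.6262, -0.0525, 0.0879]
ft_force: [0.8, 1.0, 6.8]
avg clock 27.2 [ 0.6262 -0.0525  0.0879  0.28    0.7338  7.1565 -0.0422 -0.0281  0.4619
  0.5928  2.5258] sd Mz 0.049
```

Torque has risen clearly over about 3° after the ring stopped descending at home height, so it is tight. Easing the push and letting go.

```bash
python3 -m jog '0 0 0 0 0 -0.0004 55;0 0 0 0 0 -0.0008 55;0 0 0 0 0 -0.0008 55;0 0 0 0 0 -0.0008 55;0 0 0 0 0 -0.0008 55' | sed -n '2p;4p'
python3 -c "
from h import *
avg(4)"
python3 -m jog '0 0 0 0 0 0 75;0 0 0 0 0 0 85;0 0 0 0 0 0 90;0 0 0 0 0 0 90;0 0 0 0 0 0 90' 
python3 -c "
from h import *
avg(4)"
```

```text
eef_pos: [0.6261, -0.0525, 0.088]
ft_force: [4.8, 1.1, 1.3]
avg clock 27.82 [ 0.6261 -0.0525  0.088   5.7977  0.8882  1.7317  0.09   -1.0232  0.5545
  0.592   2.524 ] sd Mz 0.021
clock: 28.23
eef_pos: [0.6246, -0.0531, 0.0874]
tcp_rot: [-0.957, -2.991, 0.001]
ft_force: [-0.5, 0.2, 0.4]
gripper_width: 0.0768
finger_force: 0.0
avg clock 28.43 [ 6.2480e-01 -5.2900e-02  8.7600e-02 -4.9000e-02 -1.3600e-02 -3.2480e-01
 -1.5000e-03 -1.6200e-02  1.1300e-02  5.9120e-01  2.5227e+00] sd Mz 0.034
```

Released with the ring staying put. Retreating and checking the ring's height, centre and level in the images.

```bash
python3 -m jog '0 0 0 0 0 -0.01 95;0 0 0 0 0 -0.03 100;0 0 0 0 0 -0.06 100;0 0 0 -0.01 0 -0.085 100;0 0 0 -0.025 0 -0.1 100' | sed -n '2p;4p'
python3 -m jog '0 0 0 0 0 0 100;0 0 0 0 0 0 100;0 0 0 0 0 0 100;0 0 0 0 0 0 100;0 0 0 0 0 0 100' | sed -n '2p;4p'
python3 - <<'E'
from h import *
f=env.grab_frame("wrist"); s=env.observe(); print(s["clock"])
c=-f["R"].T@f["t"]
p=proj(f,(0.625,-0.0532,0.1055)); x,y=map(int,p); print("pred",p, "port",proj(f,(0.625,-0.0532,0.120)))
cv2.imwrite("pics/w6.png",f["image"][:,:,::-1])
for lo in(120,150,180,200):
    B=blobs(f,(max(x-110,0),max(y-110,0),x+110,y+110),lambda h,s,v:(s<60)&(v>lo),amin=150); print(lo,B)
for z in(.1025,.1055,.109,.1125):
    P=np.array([proj(f,(0.625+.031*np.cos(t),-.0532+.031*np.sin(t),z)) for t in np.linspace(0,6.28,200)],np.float32); print(z,cv2.fitEllipse(P))
E
```

```text
eef_pos: [0.6461, -0.0659, 0.1921]
ft_force: [0.5, -0.2, 0.8]
eef_pos: [0.6445, -0.0669, 0.1867]
ft_force: [-0.0, -0.2, -0.3]
29.3167
pred [325.41810129 214.94159288] port [325.45905287 220.51050561]
120 [(413.3, 318.7, 10.1, 47.9, 'out'), (336.7, 215.1, 144.9, 249.6, 'out'), (317.3, 223.8, 40.4, 44.7, 'hole')]
150 [(414.0, 319.0, 9.2, 44.1, 'out'), (338.5, 220.4, 130.1, 233.8, 'out'), (324.6, 221.8, 52.5, 64.2, 'hole'), (259.0, 108.1, 10.3, 36.0, 'out')]
180 [(414.5, 319.5, 8.0, 38.2, 'out'), (347.1, 178.7, 65.3, 85.6, 'out'), (313.5, 176.6, 144.7, 307.8, 'out'), (307.0, 124.1, 40.0, 102.8, 'out'), (259.3, 107.7, 9.3, 33.1, 'out')]
200 [(337.2, 301.5, 16.6, 31.6, 'out'), (366.0, 305.2, 8.0, 49.8, 'out'), (392.3, 285.1, 22.5, 42.2, 'out'), (304.0, 297.3, 4.1, 86.1, 'out'), (348.9, 264.6, 35.4, 99.9, 'out'), (344.6, 177.5, 64.0, 83.1, 'out'), (396.1, 215.6, 7.2, 420.4, 'out'), (307.4, 123.9, 38.8, 100.1, 'out')]
0.1025 ((325.4307861328125, 211.84439086914062), (111.36044311523438, 113.03577423095703), 88.80045318603516)
0.1055 ((325.4391784667969, 212.86187744140625), (112.69889831542969, 114.47248077392578), 88.85508728027344)
0.109 ((325.4492492675781, 214.08131408691406), (114.30158996582031, 116.1955337524414), 88.91452026367188)
0.1125 ((325.4596252441406, 215.33709716796875), (115.950439453125, 117.9712905883789), 88.97000885009766)
```

Run:
```python
from h import *
im=cv2.imread("pics/w6.png")[130:300,240:410]; k=4
g=cv2.medianBlur(cv2.cvtColor(cv2.resize(im,None,fx=k,fy=k,interpolation=2),cv2.COLOR_BGR2GRAY),5)
for lo,hi in((20,40),(100,135),(205,255)):
    c=cv2.HoughCircles(g,cv2.HOUGH_GRADIENT,1,6,param1=60,param2=15,minRadius=lo,maxRadius=hi)
    print(lo,None if c is None else [(a/k+np.array([240,130,0])).round(1).tolist() for a in c[0][:4]])
```

```text
20 [[324.6, 224.9, 8.7], [391.9, 206.1, 8.7], [382.9, 177.6, 8.4], [388.1, 229.9, 5.6]]
100 [[342.1, 168.6, 32.2], [325.6, 218.9, 29.7], [326.1, 183.4, 33.0], [331.9, 169.4, 30.0]]
205 [[326.6, 217.6, 57.5], [326.4, 219.1, 59.2], [326.6, 215.1, 59.8], [325.1, 217.6, 57.5]]
```

```bash
python3 -c "
from bench import env
print(env.finish_job())"
```

```text
the job is handed in; nothing more can be done
None
```

The job is handed in after about 29 s of the 67 s, with the arm clear: the plate felt fully seated in the mouth, and the ring was screwed home and released. The turning moment ended near 0.5 N m, a rise of about 0.6 N m from the free-running reading, well above the 0.1–0.2 N m hand-tight band. I estimate at most about 30 N of clamping from the angle turned, but did not measure it; `finish_job` returned no verdict.

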